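Hold the bag clip gaping over the tall card

ROBOT

A 7-joint arm with a two-finger parallel gripper is mounted at the origin on the work surface. World frame = base frame: x ahead of the robot, y to its left, z up, the work surface at z = 0. Lengths are in mm, angles in rad, forces in N, time in s.
With the tool pointing down it reaches from about 425 to 1025 mm from the base axis. Payload 9.4 kg.
Tool frame: the origin (TCP) lies on the centre line of the jaws, within the pads' length; the fingertips stand arm.tcp_to_tips ahead of it and the grasp point (between the pads) lies 3 mm ahead of it (arm.tcp_to_tips is the distance from the TCP to the fingertips, in mm); z points along the fingers, y is the line along which they close (so a half turn about z gives the same grasp; the last joint's range is limited). The gripper opens to 93 mm and grips with 3 to 60 N. Pads are 15 mm wide; open, the fingers measure 128 mm over their backs; the gripper's body (75 mm by 188 mm) begins 65 mm behind the grasp point.
Start: joints at [1.129, 0.599, -0.003, 1.599, 0.002, 0.943, -0.08], TCP at [258.644, -677.294, 240.618] pointing down, gripper open.
Joint ranges: [-2.57, 2.57], [-0.35, 1.97], [-1.29, 1.29], [0.11, 2.56], [-1.05, 4.19], [0.11, 1.86], [-2.63, 2.63]. Speed limits (rad/s): [2.22, 2.22, 3.01, 3.01, 3.14, 3.14, 3.14].

INTERFACE

Orientations are given as [roll, pitch, yaw] about the fixed x, y, z axes, in that order (R = Rz(yaw) Ry(pitch) Rx(roll)).
In Python, from rig import telemetry, cams, arm gives the robot as it stands. The module is installed in compiled form; this text tells all that it offers.
- The arm moves only by the shell command python3 -m handwheel 'ROWS'. ROWS is JSON, a list of rows, each an object with "dp": the shift along the tool's x, y, z in units of 0.25 m (1.0 is 0.25 m), a list of three; "yaw": the turn about the tool's z in units of 2 pi rad (1.0 is 2 pi rad); "gripper": the opening, from 0 (shut) to 1 (fully open). In form: [{"dp": [x, y, z], "yaw": yaw, "gripper": gripper}, ...]. A call has 1 to 20 rows; each row is the pose to reach, as a shift and turn from the pose commanded when the call began, along the tool's axes at that moment, turning the shorter way round; what a row does not reach only later rows make up. A row lasts 1/10 s, in which the tool goes at most 50 mm and 8.59 degrees, less where a joint would pass 70% of its speed; a pose out of reach is approached as far as the arm can. A call with a number of a shift or a turn outside -1 to 1 is refused whole. A call with a gripper value outside its range is refused whole. The fingers move at their own pace and stop on an object; the grip force is fixed at half the most. Time passes only in rows, so rows that repeat a pose let the fingers close. It gives the time, the measured TCP pose, the force, the opening and the grip force at its end, in the units of the state.
- telemetry.observe(): the state, without advancing time (a new reading comes with each control period).
- cams.grab_frame(name): name is "scene" or "top"; returns a dict with "image" (384x512x3 uint8, red, green, blue), "depth" (384x512 float32, mm along the optical axis (not along the pixel's ray), 0 where there is no reading), "fx", "fy", "cx", "cy" (pixels), "R" (3x3) and "t" (3): a world point X has camera coordinates R X + t. Camera axes: x right, y down, z forward; pixel columns grow to the right and rows downward; lengths in mm; the calibration is good to about 2 mm. A picture is of the moment at which its call begins.
- arm.close_job(): hands the job in; it is judged then, once.
The state is a dict: "time": time; "q": joint angles; "qd": joint speeds; "tau": joint torques, N m; "ee_pos": TCP position; "eef_rot": TCP orientation; "force": force on the tool from outside, world axes, zero at the start; "torque": the same for the moment, N m; "finger_gap": finger opening in mm; "grasp_force": force on a finger pad.
Only numpy, scipy, OpenCV 4.12 (cv2) and the standard library are available. Lean on these libraries where they do the work, as an engineer would, in place of code of your own. Each camera call takes 0.05 s, during which the arm holds its last target. There are 200 camera calls.

TASK

Squeeze the spring bag clip open to take it off the front wall of the lunchbox, then bring it to the taller of the two standing cards and hold it there wide open, jaws down, with the middle of the card's top edge well between the jaws and the clip not touching the card, so that I can slip a note in. Finish while still holding it squeezed open like that; leave the cards, lunchbox, flask and whistle where they are.

Things in the scene. Friction and masses are not known exactly. Their poses are not given: they have to be found in the camera images.
- clip: White plastic peg-type bag clip, 40 mm wide, 52 g, at first clamped upright on the lunchbox's front wall. Origin: middle of its 12 mm chrome pivot pin, resting on the rim. y along the pin, x jaw to jaw (square to the wall), z up to the two grip plates; jaws hang below. This body is the -x half with the pin; when fully squeezed its z leans 0.25 rad though the clip stands upright.
- clip_jaw (a joint): Angle between the clip's halves: about 0 on the 4 mm wall, -0.06 empty and shut, 0.5 rad fully open (stop). Squeezing the grip plates opens it, a spring shuts it: about 5 N on each plate's upper end to start, 10 N fully open; a 20 to 25 N grip holds it at the stop, plates parallel, each half turned 0.25 rad.
- tip_a (a point): Inner edge of the jaw tip of the clip's -x half, middle of its width. Tips are 36 mm below the pin axis at the start; fully open they are 34 mm below it and 22 mm apart. The mouth's inner end is the pin's underside, 6 mm below the pin axis.
- tip_b (a point): The same point on the clip's +x half (the one that turns on the joint).
- lunchbox: Open empty pink plastic lunchbox, 130 x 190 mm (x, y), on its own lid; walls 4 mm, rim 70 mm above the origin, four white latches on the +-y sides; 0.6 kg, loose. Origin: centre of the underside, on a glass shelf 40 mm above the work surface. Front wall: the long one at local x = -63 mm, along y; the clip sits within 40 mm of its middle.
- tall_card: The taller stiff white card, 3 mm thick, 80 mm wide, upright in a wooden stand 60 x 90 x 18 mm; top edge 125 mm above the origin; 0.5 kg, loose. Origin at the centre of the stand's underside on the glass shelf; y along the card's top edge, x square to its face, z up.
- tall_top (a point): Middle of the taller card's top edge, axes as tall_card.
- short_card: The shorter card in a like stand, top edge 85 mm above the origin; otherwise the same as tall_card. It may stand left or right of the tall one.
- flask: Stainless drink flask with black flip-top lid, 68 mm across, 192 mm high, upright behind the work. Origin at the centre of its underside.
- whistle: Small red plastic whistle, 50 x 18 x 24 mm, lying nearest the robot. Origin under its round chamber.
- grip_a (a point): Outer face of the grip plate of the clip's -x half, near its upper end. Plates are 36 mm wide along the pin, 4 mm thick, from 7 to 48 mm above the pin axis; at the start splayed outwards, 46 mm over their upper ends; fully squeezed parallel, 24 mm over the outer faces and 47 mm high.
- grip_b (a point): The same point on the +x half's grip plate.
There are look-alikes about, which are no part of the job. What is shaped like the clip but orange or red is not meant.

How it is judged (in metres and radians):
On the way:
1. the clip, squeezed open, is off the lunchbox (contact force between clip and lunchbox below 0.05 N and distance of clip from where it was at the start of the episode above 0.07 m and value of joint clip_jaw above 0.15 rad and contact force between clip and the fingers above 3 N), for 0.1 s.
At the end, for the whole second after the job is handed in: Clip held (over 3 N), jaw above 0.38 rad, a tip each side of the tall card, 3 mm or more from its mid-plane and 8 mm or more below its top, within 20 mm of the middle, pin above the edge and in line within 0.3 rad; clip and arm off the card (under 0.2 N), card upright, clip still (value of joint clip_jaw above 0.38 rad and contact force between clip and the fingers above 3 N and contact force between clip and tall_card below 0.2 N and contact force between clip and short_card below 0.2 N and contact force between clip and lunchbox below 0.2 N and contact force between tall_card and the arm below 0.2 N and z of each of tip_a, tip_b in the frame of tall_top below -0.008 m and z of clip in the frame of tall_top above 0.004 m and y of tip_a in the frame of tall_top between -0.02 and 0.02 m and ((x of tip_a in the frame of tall_top below -0.003 m and x of tip_b in the frame of tall_top above 0.003 m) or (x of tip_a in the frame of tall_top above 0.003 m and x of tip_b in the frame of tall_top below -0.003 m)) and angle between the y axis of clip and the y axis of tall_card, either way round below 0.3 rad and angle between tall_card's own z axis and vertical below 0.08 rad and linear speed of clip below 0.03 m/s); the arm keeps its last pose, push and grip.
It fails at once if a card is pushed along or tipped (distance of any of tall_card, short_card from where it was at the start of the episode above 0.015 m or angle between any of tall_card, short_card's own z axis and vertical above 0.2 rad).
It fails at once if the lunchbox is shoved, lifted or tipped (distance of lunchbox from where it was at the start of the episode above 0.02 m or angle between lunchbox's own z axis and vertical above 0.15 rad).
It fails at once if the flask or whistle is disturbed (distance of any of flask, whistle from where it was at the start of the episode above 0.02 m or angle between flask's own z axis and vertical above 0.2 rad).
It also fails if it takes over 35 s, if anything falls off the work surface, if the arm or the gripper's body presses on something with over 40 N, if the wrist force passes 120 N, or if a joint passes its speed limit or range.

## Working session

There is one attempt and no reset: what is moved stays moved. The work goes in short steps, Python scripts to look and compute and a shell command to move; the robot and the scene stay as the last step left them, time stands still between calls to the robot, and variables do not carry over. Pictures are saved under pics/ and viewed, at most 10 in all, crops included, and the job is handed in when it is done.

```bash
mkdir -p pics; cat > h.py <<'E'
import numpy as np, cv2
from rig import telemetry, cams, arm
def grab(n):
    f=cams.grab_frame(n); np.savez(f'{n}.npz',**{k:f[k] for k in f}); return f
def load(n): return dict(np.load(f'{n}.npz'))
def cloud(f):
    d=f['depth']; v,u=np.mgrid[:d.shape[0],:d.shape[1]]
    P=np.stack([(u-f['cx'])/f['fx']*d,(v-f['cy'])/f['fy']*d,d],-1)
    return (P-f['t'])@f['R']
E
python3 - <<'E'
from h import *
for n in('scene','top'):
    f=grab(n); cv2.imwrite(f'pics/{n}0.png',cv2.resize(f['image'][:,:,::-1],(800,600)))
    print(n,f['fx'],f['cx'],f['cy'],f['R'],f['t'],-f['R'].T@f['t'],(f['depth']>0).mean())
s=telemetry.observe(); print(s, arm.tcp_to_tips)
E
```

```text
scene 434.8169136736415 247.5154754861839 181.92432361526616 [[ 0.73933435  0.67329689 -0.00748395]
 [ 0.50595456 -0.56284416 -0.65361796]
 [-0.44429124  0.47945567 -0.75678766]] [-356.57671185 -138.59090075 1547.41875381] [1021.25470649 -579.84178037 1077.81330621] 0.9960581461588541
top 380.76648787458885 256.82935762630734 192.5012957560518 [[-0.00717418 -0.99996695 -0.00382507]
 [-0.99172868  0.00760519 -0.12812648]
 [ 0.12815134  0.00287423 -0.99175046]] [   5.83871081  496.42160198 1027.6385555 ] [ 3.60664171e+02 -8.90526720e-01  1.08278810e+03] 0.9962107340494791
{'time': 0.1, 'q': array([ 1.12932965,  0.60006543, -0.00253055,  1.60002021,  0.0018179 ,
        0.94286652, -0.07982439]), 'qd': array([ 0.0016237 , -0.00112016,  0.00012518, -0.00223401, -0.00063681,
       -0.00031098,  0.00135038]), 'tau': array([ 4.09256550e-03, -7.66562247e+01,  1.50214892e+00, -2.52935886e+01,
       -5.23136579e-02,  1.36713817e-02,  5.24022835e-05]), 'ee_pos': array([ 258.47404825, -676.95238486,  239.84240061]), 'eef_rot': array([-3.14024295e+00,  1.48788877e-04,  3.64800782e-01]), 'force': array([ 0.46319333,  0.18325568, -0.34219538]), 'torque': array([ 0.00960942, -0.01353259,  0.01813825]), 'grasp_force': 0.0, 'finger_gap': 92.78475331883472} 22.0
```

View pics/scene0.png

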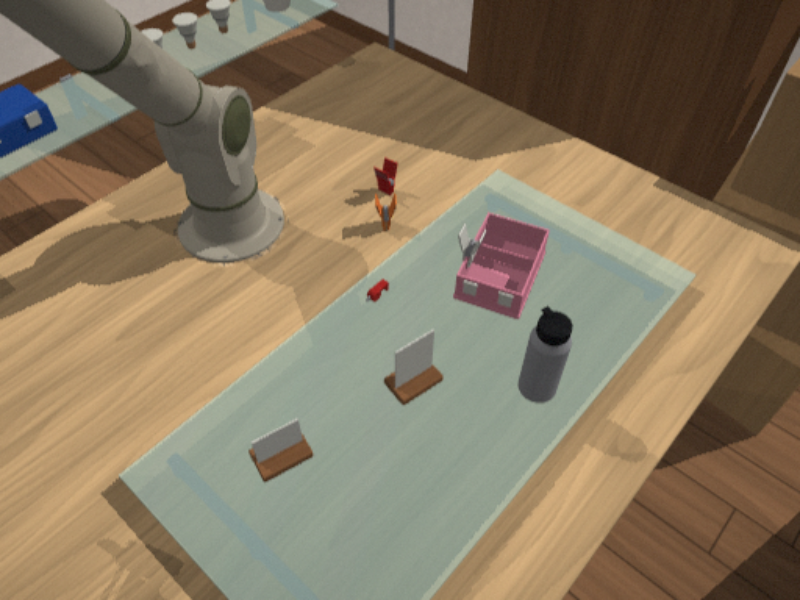

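View pics/top0.png

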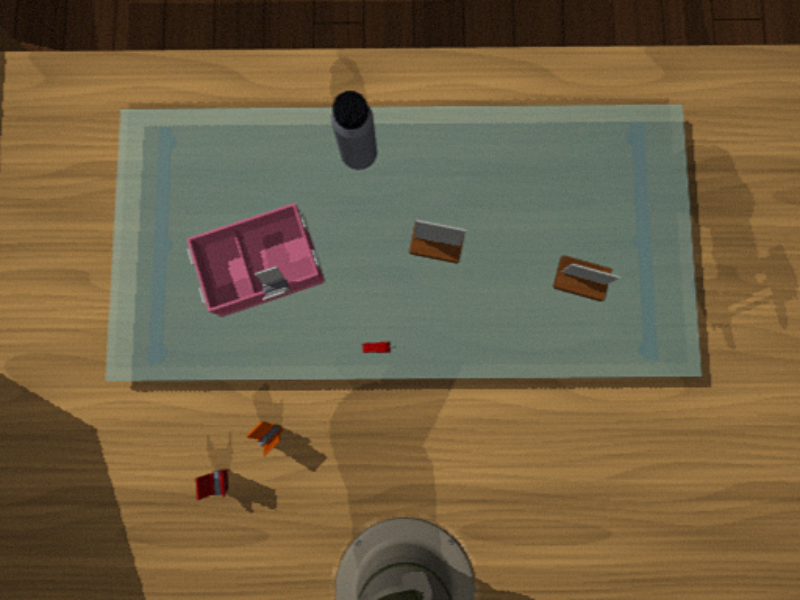

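The scene view shows the clip at (466,245) on the lunchbox's front wall. The middle card at (415,355) looks the taller; in the top view it is at (438,233) and the clip at (270,282). Next I'll measure from both depth views.

```bash
cat > m.py <<'E'
from h import *
def run():
  for n in('scene','top'):
    f=load(n); P=cloud(f); I=f['image'].astype(int); s=0.64
    hsv=cv2.cvtColor(f['image'],cv2.COLOR_RGB2HSV).astype(int)
    Z=P[...,2]
    def reg(x0,x1,y0,y1): 
        m=np.zeros(Z.shape,bool); m[int(y0*s):int(y1*s),int(x0*s):int(x1*s)]=1; return m
    grey=(hsv[...,1]<60)
    R={'scene':dict(mid=(385,445,325,405),far=(245,315,415,480),clip=(452,492,218,275),box=(450,552,210,320),fl=(515,580,305,405),wh=(363,395,275,303)),
       'top':dict(mid=(405,470,212,268),far=(548,625,250,305),clip=(250,295,255,305),box=(180,330,200,320),fl=(325,382,85,172),wh=(358,400,338,358))}[n]
    for k in('mid','far'):
        m=reg(*R[k])&(Z>62); Q=P[m]; zt=np.percentile(Q[:,2],98)
        T=Q[Q[:,2]>zt-12]; c=T.mean(0); w,V=np.linalg.eigh(np.cov((Q-Q.mean(0))[:,:2].T)); a=V[:,1]
        pr=(T[:,:2]-c[:2])@a; print(n,k,len(Q),'ztop',zt,'topmean',c.round(1),'axis deg',np.degrees(np.arctan2(a[1],a[0])).round(1),'ext',pr.min().round(),pr.max().round(),
            'mid',(c[:2]+a*(pr.min()+pr.max())/2).round(1))
    m=reg(*R['box'])&(hsv[...,1]>80)&((hsv[...,0]>155))&(Z>100)&(Z<118); Q=P[m][:,:2].astype(np.float32)
    r=cv2.minAreaRect(Q); print(n,'rim',len(Q),'z',np.median(P[m][:,2]),r,cv2.boxPoints(r).round(0).tolist())
    m=reg(*R['clip'])&grey&(Z>100)&(Z<200); Q=P[m]; print(n,'clip',len(Q),Q.mean(0).round(1),Q.min(0).round(1),Q.max(0).round(1))
    H=Q[Q[:,2]>135]; print('  plates up',len(H), H.mean(0).round(1), H[:,2].max())
    np.save(f'clip_{n}.npy',Q)
    for k in('fl','wh'):
        m=reg(*R[k])&(Z>46); Q=P[m]; print(n,k,np.median(Q,0).round(0),np.percentile(Q,99,axis=0).round(0))
    print('glass',np.median(Z[reg(300,340,330,345) if n=='top' else reg(330,360,370,400)]))
    x0,x1,y0,y1=[int(v*s) for v in R['clip']]
    cv2.imwrite(f'pics/clip_{n}.png',cv2.resize(f['image'][y0-8:y1+8,x0-8:x1+8,::-1],None,fx=10,fy=10,interpolation=2))
run()
E
python3 m.py
```

```text
scene mid 568 ztop 166.67756815173277 topmean [606.9 -67.8 172.1] axis deg 109.0 ext -619.0 44.0 mid [ 700.5 -339.7]
scene far 468 ztop 128.21270994638462 topmean [ 566.6 -333.4  185.7] axis deg 150.1 ext -517.0 48.0 mid [ 769.6 -450.4]
scene rim 328 z 108.03058046376421 ((566.7197265625, 249.9719696044922), (128.62115478515625, 194.447021484375), 18.176212310791016) [[475.0, 322.0], [536.0, 138.0], [658.0, 178.0], [597.0, 362.0]]
scene clip 192 [511.1 204.9 132.4] [481.2 142.  101.7] [541.2 299.5 163.4]
  plates up 74 [508.7 203.4 150.7] 163.4335214957366
scene fl [779.  55. 170.] [806. 183. 235.]
scene wh [418.  40.  62.] [435.  69.  68.]
glass 40.648332065361615
top mid 337 ztop 166.60168662934677 topmean [580.5 -55.5 235.8] axis deg 164.1 ext -24.0 226.0 mid [483.  -27.8]
top far 224 ztop 127.17868807790074 topmean [ 521.9 -295.4  180.1] axis deg 111.8 ext -54.0 333.0 mid [ 470.  -165.8]
top rim 470 z 107.79127216941934 ((563.6805419921875, 251.61740112304688), (131.3778076171875, 190.43130493164062), 18.887142181396484) [[471.0, 320.0], [532.0, 140.0], [657.0, 183.0], [595.0, 363.0]]
top clip 274 [515.5 210.9 134. ] [485.7 187.1 104. ] [537.8 233.4 161.9]
  plates up 113 [517.4 211.6 150.5] 161.92962051018935
top fl [749.  76. 190.] [793. 110. 232.]
top wh [413.  45.  61.] [422.  69.  68.]
glass 38.951795978773596
```

```bash
cat > m2.py <<'E'
from h import *
th=np.radians(18.5); ex=np.array([np.cos(th),np.sin(th)]); ey=np.array([-np.sin(th),np.cos(th)]); bc=np.array([565.2,250.8])
for n in('scene','top'):
    f=load(n); P=cloud(f).reshape(-1,3); hsv=cv2.cvtColor(f['image'],cv2.COLOR_RGB2HSV).reshape(-1,3)
    g=(hsv[:,1]<75)
    for k,c,zt in(('tall',(592,-63),165),('short',(525,-305),125)):
        m=(np.hypot(*(P[:,:2]-c).T)<75)&(P[:,2]>62)&(P[:,2]<zt+5); Q=P[m]
        for i in range(4):
            w,V=np.linalg.eigh(np.cov(Q[:,:2].T)); d=np.abs((Q[:,:2]-np.median(Q[:,:2],0))@V[:,0]); Q=Q[d<max(4,2.5*np.median(d))]
        a=V[:,1]*np.sign(V[1,1]); c0=np.median(Q[:,:2],0); pr=(Q[:,:2]-c0)@a; lo,hi=np.percentile(pr,[.5,99.5])
        print(n,k,len(Q),'mid',(c0+a*(lo+hi)/2).round(1),'width',round(hi-lo,1),'ydir deg',np.degrees(np.arctan2(a[1],a[0])).round(1),'ztop',np.percentile(Q[:,2],99).round(1), 'near-top mid',Q[Q[:,2]>zt-15].mean(0).round(1))
    Q=P; L=np.c_[(Q[:,:2]-bc)@ex,(Q[:,:2]-bc)@ey,Q[:,2]]
    m=g&(abs(L[:,0]+63)<35)&(abs(L[:,1])<70)&(L[:,2]>113)&(L[:,2]<175); C=L[m]; print(n,'clip pts',len(C))
    for z in range(113,170,6):
        S=C[(C[:,2]>=z)&(C[:,2]<z+6)]
        if len(S): print('  z',z,len(S),'x',np.percentile(S[:,0],[2,25,50,75,98]).round(1),'y',np.percentile(S[:,1],[3,50,97]).round(1))
E
python3 m2.py
```

```text
scene tall 550 mid [602.5 -62.1] width 80.8 ydir deg 78.3 ztop 167.6 near-top mid [602.3 -61.8 160. ]
scene short 444 mid [ 534.7 -316.6] width 79.7 ydir deg 73.5 ztop 127.8 near-top mid [ 534.3 -317.2  119.8]
scene clip pts 172
  z 113 16 x [-72.1 -67.6 -63.8 -59.9 -55.6] y [-48.7 -39.4  21.8]
  z 119 53 x [-73.9 -68.1 -62.7 -59.4 -52.6] y [-43.1 -29.7  -6.4]
  z 125 19 x [-75.9 -73.5 -71.  -58.6 -51.1] y [-41.5 -22.   -8.2]
  z 131 14 x [-78.9 -76.4 -74.9 -74.6 -47.1] y [-42.8 -35.2 -10.6]
  z 137 14 x [-80.3 -78.7 -77.6 -77.3 -45.5] y [-41.7 -29.1  -7.8]
  z 143 9 x [-80.2 -79.2 -78.9 -78.2 -43.3] y [-40.8 -31.6  -8.8]
  z 149 22 x [-84.1 -81.7 -79.8 -43.7 -40.6] y [-41.1 -28.3  -9.7]
  z 155 19 x [-85.1 -82.6 -43.5 -42.2 -40.8] y [-40.9 -22.5  -8.2]
  z 161 6 x [-84.  -83.8 -83.6 -51.7 -40. ] y [-43.4 -36.9 -17.3]
top tall 331 mid [599.1 -59.8] width 79.3 ydir deg 78.2 ztop 166.2 near-top mid [599.7 -59.  160.3]
top short 217 mid [ 531.7 -314.2] width 79.6 ydir deg 73.5 ztop 126.2 near-top mid [ 531.8 -315.5  119.6]
top clip pts 275
  z 113 25 x [-70.7 -67.6 -64.9 -59.8 -57.9] y [-39.9 -16.3  -3. ]
  z 119 102 x [-73.5 -67.8 -62.3 -56.7 -52.5] y [-39.1 -23.8  -4.4]
  z 125 18 x [-75.6 -53.8 -52.  -51.3 -50.6] y [-36.4 -26.5 -10.1]
  z 131 20 x [-67.5 -51.  -50.3 -49.6 -48.2] y [-38.5 -17.3  -4.8]
  z 137 22 x [-81.9 -49.7 -49.1 -47.8 -47.1] y [-38.  -22.5  -5.5]
  z 143 20 x [-83.3 -48.7 -47.2 -46.8 -45.9] y [-37.5 -24.5  -6.7]
  z 149 23 x [-85.9 -83.6 -46.1 -45.6 -42.6] y [-38.9 -17.2  -6.6]
  z 155 43 x [-86.3 -84.2 -45.2 -43.8 -42.1] y [-37.9 -21.7  -4.2]
  z 161 2 x [-44.1 -43.8 -43.5 -43.2 -42.8] y [-28.  -25.9 -23.8]
```

View pics/clip_scene.png

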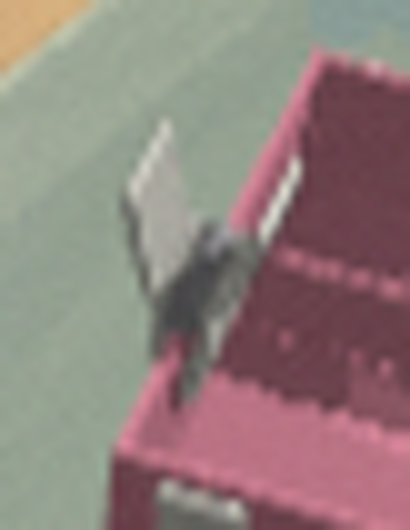

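View pics/clip_top.png

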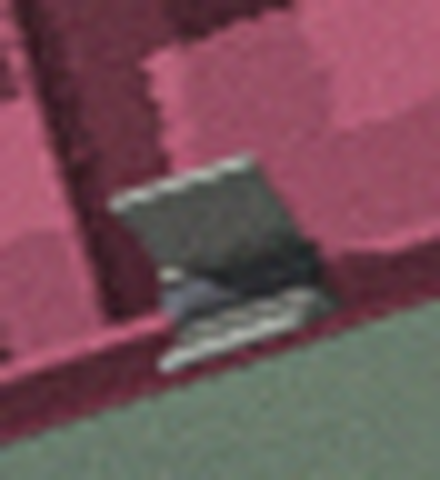

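The crops show the clip upright on the front wall with its plates splayed, at about local (-63.3, -23.5) mm, or world (512.7, 208.4). The tall card's top is at (600.8, -61.0, 165), yaw -11.75°. I'll move towards the clip now.

```bash
cat > go.py <<'E'
import sys; from h import *
from scipy.spatial.transform import Rotation as Ro
def go(x,y,z,yaw):
    s=telemetry.observe(); R=Ro.from_euler('xyz',s['eef_rot']).as_matrix()
    d=R.T@(np.array([x,y,z])-s['ee_pos'])/250; dy=yaw-s['eef_rot'][2]; dy=(dy+np.pi)%(2*np.pi)-np.pi
    print('t',round(s['time'],2),'p',s['ee_pos'].round(1),s['eef_rot'].round(4),'F',s['force'].round(1),'gap',round(s['finger_gap'],1),s['grasp_force'],'dp',d.round(4),'yaw',round(-dy/2/np.pi,4))
go(*map(float,sys.argv[1:]))
E
python3 -m handwheel '[{"dp":[0.8,-0.55,-0.1],"yaw":-0.08,"gripper":1},{"dp":[0.8,-0.55,-0.1],"yaw":-0.08,"gripper":1},{"dp":[0.8,-0.55,-0.1],"yaw":-0.08,"gripper":1},{"dp":[0.8,-0.55,-0.1],"yaw":-0.08,"gripper":1},{"dp":[0.8,-0.55,-0.1],"yaw":-0.08,"gripper":1},{"dp":[0.8,-0.55,-0.1],"yaw":-0.08,"gripper":1}]'; python3 go.py 512.7 208.4 240 1.894
```

```text
time: 0.7
ee_pos: [401.3, -471.6, 266.3]
eef_rot: [3.141, -0.003, 0.876]
force: [0.1, -0.3, 0.0]
finger_gap: 93.0
grasp_force: 0.0
t 0.7 p [ 401.3 -471.6  266.3] [ 3.141  -0.0033  0.8763] F [ 0.1 -0.3  0. ] gap 93.0 0.0 dp [ 2.3749 -1.3986  0.1122] yaw -0.162
```

```bash
python3 -m handwheel '[{"dp":[1,-0.6,0],"yaw":-0.08,"gripper":1},{"dp":[1,-0.6,0],"yaw":-0.08,"gripper":1},{"dp":[1,-0.6,0],"yaw":-0.08,"gripper":1},{"dp":[1,-0.6,0],"yaw":-0.08,"gripper":1},{"dp":[1,-0.6,0],"yaw":-0.08,"gripper":1},{"dp":[1,-0.6,0],"yaw":-0.08,"gripper":1}]'; python3 go.py 512.7 208.4 240 1.894
```

```text
time: 1.3
ee_pos: [443.5, -187.9, 265.5]
eef_rot: [-3.141, -0.0, 1.37]
force: [0.6, -0.1, -0.1]
finger_gap: 92.7
grasp_force: 0.0
t 1.3 p [ 443.5 -187.9  265.5] [-3.1414e+00 -1.0000e-04  1.3702e+00] F [ 0.6 -0.1 -0.1] gap 92.7 0.0 dp [ 1.6087 -0.0446  0.1024] yaw -0.0834
```

```bash
python3 -m handwheel '[{"dp":[0.9,0,0.05],"yaw":-0.06,"gripper":1},{"dp":[0.9,0,0.05],"yaw":-0.06,"gripper":1},{"dp":[0.9,0,0.05],"yaw":-0.06,"gripper":1},{"dp":[0.9,0,0.05],"yaw":-0.06,"gripper":1},{"dp":[0.9,0,0.05],"yaw":-0.06,"gripper":1}]'; python3 go.py 512.7 208.4 240 1.894
```

```text
time: 1.8
ee_pos: [489.1, 34.3, 253.0]
eef_rot: [3.141, -0.001, 1.75]
force: [-0.7, -0.3, -0.8]
finger_gap: 92.7
grasp_force: 0.0
t 1.8 p [489.1  34.3 253. ] [ 3.1410e+00 -1.3000e-03  1.7502e+00] F [-0.7 -0.3 -0.8] gap 92.7 0.0 dp [0.6684 0.2172 0.0529] yaw -0.0229
```

```bash
python3 -m handwheel '[{"dp":[0.668,0.217,0.053],"yaw":-0.023,"gripper":1},{"dp":[0.668,0.217,0.053],"yaw":-0.023,"gripper":1},{"dp":[0.668,0.217,0.053],"yaw":-0.023,"gripper":1},{"dp":[0.668,0.217,0.053],"yaw":-0.023,"gripper":1},{"dp":[0.668,0.217,0.053],"yaw":-0.023,"gripper":1},{"dp":[0.668,0.217,0.053],"yaw":-0.023,"gripper":1},{"dp":[0.668,0.217,0.053],"yaw":-0.023,"gripper":1}]'; python3 go.py 512.7 208.4 157 1.894
python3 - <<'E'
from h import *
f=grab('scene'); 
x=f['image'][110:220,250:380,::-1]; cv2.imwrite('pics/hov.png',cv2.resize(x,None,fx=5,fy=5,interpolation=2))
E
```

```text
time: 2.5
ee_pos: [512.8, 202.7, 239.6]
eef_rot: [-3.141, 0.001, 1.89]
force: [-0.2, 0.1, 0.5]
finger_gap: 93.0
grasp_force: 0.0
t 2.5 p [512.8 202.7 239.6] [-3.1406e+00  1.0000e-03  1.8898e+00] F [-0.2  0.1  0.5] gap 93.0 0.0 dp [0.0219 0.0072 0.3302] yaw -0.0007
```

View pics/hov.png

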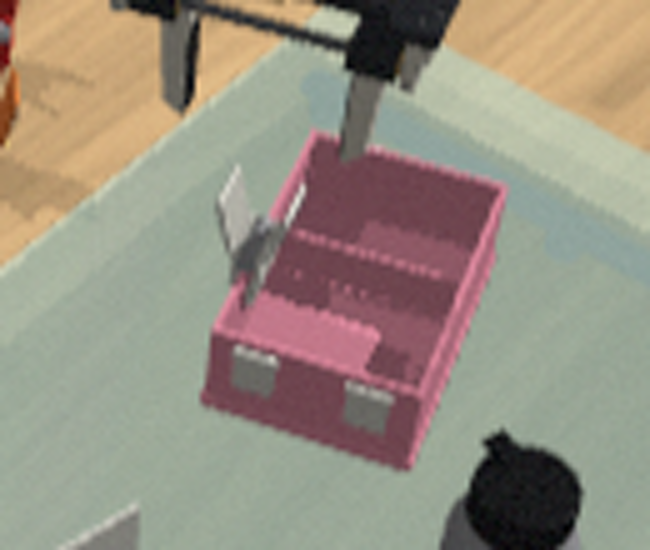

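The picture shows the fingers at (180,105) and (352,160), either side of the clip's plates at (235,190) and (295,205) and above them. Lowering next.

```bash
python3 -m handwheel '[{"dp":[0,0,0.1],"yaw":0,"gripper":1},{"dp":[0,0,0.2],"yaw":0,"gripper":1},{"dp":[0,0,0.2],"yaw":0,"gripper":1},{"dp":[0,0,0.2],"yaw":0,"gripper":1}]'; python3 go.py 512.7 208.4 157 1.894
python3 - <<'E'
from h import *
f=grab('scene'); 
x=f['image'][110:220,250:380,::-1]; cv2.imwrite('pics/hov2.png',cv2.resize(x,None,fx=5,fy=5,interpolation=2))
E
```

```text
time: 2.95
ee_pos: [512.8, 203.7, 190.2]
eef_rot: [-3.141, 0.0, 1.89]
force: [-0.2, 0.3, 0.6]
finger_gap: 92.9
grasp_force: 0.0
t 2.95 p [512.8 203.7 190.2] [-3.1408e+00  3.0000e-04  1.8905e+00] F [-0.2  0.3  0.6] gap 92.9 0.0 dp [0.018  0.0057 0.1327] yaw -0.0006
```

View pics/hov2.png

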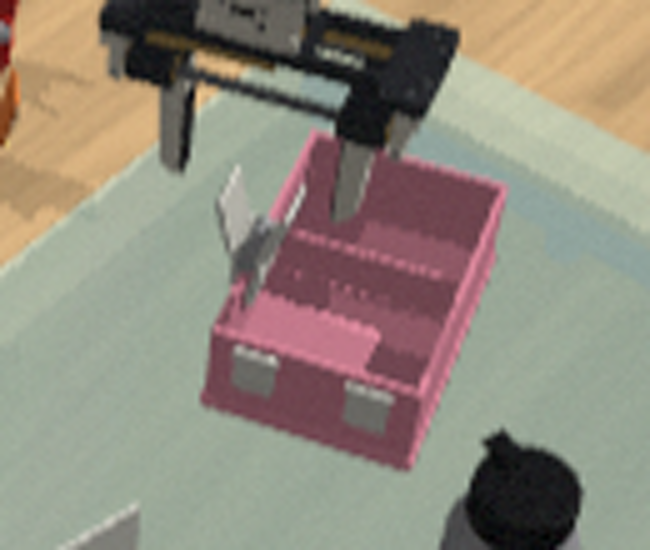

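The fingers, at (175,165) and (345,215), now straddle the plates, centred near (263,196). I'll go down to grip height.

```bash
python3 -m handwheel '[{"dp":[0.018,0.006,0.06],"yaw":0,"gripper":1},{"dp":[0.018,0.006,0.132],"yaw":0,"gripper":1},{"dp":[0.018,0.006,0.132],"yaw":0,"gripper":1},{"dp":[0.018,0.006,0.132],"yaw":0,"gripper":1}]'; python3 go.py 512.7 208.4 157 1.894
```

```text
time: 3.4
ee_pos: [512.6, 209.6, 156.9]
eef_rot: [-3.141, -0.0, 1.892]
force: [1.0, -0.6, -0.1]
finger_gap: 93.0
grasp_force: 0.0
t 3.4 p [512.6 209.6 156.9] [-3.1412 -0.      1.892 ] F [ 1.  -0.6 -0.1] gap 93.0 0.0 dp [-0.0048 -0.0012 -0.0004] yaw -0.0003
```

```bash
python3 -m handwheel '[{"dp":[0,0,0],"yaw":0,"gripper":0.4},{"dp":[0,0,0],"yaw":0,"gripper":0.4},{"dp":[0,0,0],"yaw":0,"gripper":0.4},{"dp":[0,0,0],"yaw":0,"gripper":0.3},{"dp":[0,0,0],"yaw":0,"gripper":0.2},{"dp":[0,0,0],"yaw":0,"gripper":0},{"dp":[0,0,0],"yaw":0,"gripper":0},{"dp":[0,0,0],"yaw":0,"gripper":0},{"dp":[0,0,0],"yaw":0,"gripper":0},{"dp":[0,0,0],"yaw":0,"gripper":0}]'; python3 go.py 512.7 208.4 157 1.894
```

```text
time: 4.4
ee_pos: [513.6, 210.2, 158.7]
eef_rot: [3.139, 0.0, 1.892]
force: [-1.9, -0.7, 18.0]
finger_gap: 23.8
grasp_force: 30.0
t 4.4 p [513.6 210.2 158.7] [3.1386 0.     1.8917] F [-1.9 -0.7 18. ] gap 23.8 30.006398856639862 dp [-0.0055 -0.0056  0.0066] yaw -0.0004
```

```bash
python3 -m handwheel '[{"dp":[0,0,-0.02],"yaw":0,"gripper":0},{"dp":[0,0,-0.04],"yaw":0,"gripper":0},{"dp":[0,0,-0.08],"yaw":0,"gripper":0},{"dp":[0,0,-0.13],"yaw":0,"gripper":0},{"dp":[0,0,-0.2],"yaw":0,"gripper":0},{"dp":[0,0,-0.3],"yaw":0,"gripper":0},{"dp":[0,0,-0.4],"yaw":0,"gripper":0},{"dp":[0,0,-0.44],"yaw":0,"gripper":0},{"dp":[0,0,-0.44],"yaw":0,"gripper":0},{"dp":[0,0,-0.44],"yaw":0,"gripper":0}]'; python3 go.py 601 -61 270 1.366
python3 - <<'E'
from h import *
f=grab('scene'); 
x=f['image'][80:220,230:390,::-1]; cv2.imwrite('pics/lift.png',cv2.resize(x,None,fx=4,fy=4,interpolation=2))
E
```

```text
time: 5.4
ee_pos: [512.4, 209.0, 266.3]
eef_rot: [-3.141, 0.0, 1.891]
force: [0.1, -0.3, -0.9]
finger_gap: 23.5
grasp_force: 30.0
t 5.4 p [512.4 209.  266.3] [-3.1410e+00  3.0000e-04  1.8914e+00] F [ 0.1 -0.3 -0.9] gap 23.5 29.96139496564865 dp [-1.1366 -0.004  -0.0144] yaw 0.0836
```

View pics/lift.png

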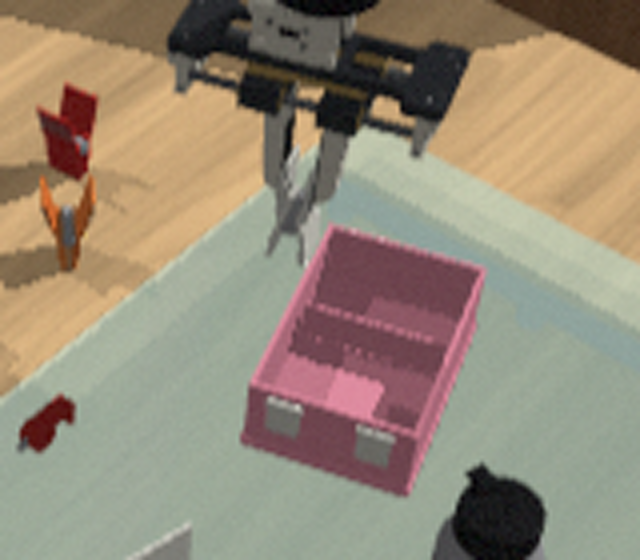

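The clip is off the wall and held open, with its jaw tips at (270,250) and (305,260) and the lunchbox undisturbed. Moving to above the tall card.

```bash
python3 -m handwheel '[{"dp":[-0.12,0,-0.02],"yaw":0.01,"gripper":0},{"dp":[-0.28,0,-0.02],"yaw":0.03,"gripper":0},{"dp":[-0.44,0,-0.02],"yaw":0.05,"gripper":0},{"dp":[-0.6,0,-0.02],"yaw":0.07,"gripper":0},{"dp":[-0.76,0,-0.02],"yaw":0.0836,"gripper":0},{"dp":[-0.9,0,-0.02],"yaw":0.0836,"gripper":0},{"dp":[-0.97,0,-0.02],"yaw":0.0836,"gripper":0},{"dp":[-1,0,-0.02],"yaw":0.0836,"gripper":0},{"dp":[-1,0,-0.02],"yaw":0.0836,"gripper":0}]'; python3 go.py 601 -61 270 1.366
```

```text
time: 6.35
ee_pos: [591.3, -27.7, 271.1]
eef_rot: [-3.14, -0.0, 1.366]
force: [0.3, 0.4, -0.2]
finger_gap: 23.8
grasp_force: 30.0
t 6.35 p [591.3 -27.7 271.1] [-3.1403e+00 -2.0000e-04  1.3662e+00] F [ 0.3  0.4 -0.2] gap 23.8 29.96149778366089 dp [-0.1225  0.0651  0.0043] yaw 0.0
```

```bash
python3 -m handwheel '[{"dp":[-0.06,0.03,0],"yaw":0,"gripper":0},{"dp":[-0.122,0.065,0],"yaw":0,"gripper":0},{"dp":[-0.122,0.065,0],"yaw":0,"gripper":0},{"dp":[-0.122,0.065,0],"yaw":0,"gripper":0},{"dp":[-0.122,0.065,0],"yaw":0,"gripper":0}]'; python3 go.py 601 -61 270 1.366
cat > m3.py <<'E'
from h import *
th=np.radians(-11.75); ex=np.array([np.cos(th),np.sin(th)]); ey=np.array([-np.sin(th),np.cos(th)]); c=np.array([600.8,-61.])
import sys
for n in('scene','top'):
    f=grab(n); P=cloud(f); L=np.dstack([(P[...,:2]-c)@ex,(P[...,:2]-c)@ey,P[...,2]])
    m=(abs(L[...,0])<55)&(abs(L[...,1])<60)&(L[...,2]>70)&(L[...,2]<290); S=L[m]
    print(n)
    for z in range(140,280,6):
        s=S[(S[:,2]>=z)&(S[:,2]<z+6)]
        if len(s)>2: print(' z',z,len(s),'x',np.percentile(s[:,0],[2,25,50,75,98]).round(1),'y',np.percentile(s[:,1],[3,50,97]).round(1))
    if n=='scene':
        v,u=[int(a.mean()) for a in np.nonzero(m)]; k=60
        cv2.imwrite(f'pics/{sys.argv[1]}.png',cv2.resize(f['image'][max(v-k,0):v+k,u-k:u+k,::-1],None,fx=5,fy=5,interpolation=2))
E
python3 m3.py card1
```

```text
time: 6.85
ee_pos: [601.1, -60.5, 271.9]
eef_rot: [-3.141, -0.0, 1.367]
force: [0.4, 0.6, -0.1]
finger_gap: 23.5
grasp_force: 30.0
t 6.85 p [601.1 -60.5 271.9] [-3.1414e+00 -3.0000e-04  1.3669e+00] F [ 0.4  0.6 -0.1] gap 23.5 29.961577355861664 dp [-0.002  -0.0001  0.0076] yaw 0.0001
scene
 z 140 26 x [0.2 1.2 2.1 2.7 3.8] y [-36.6  -2.4  38.8]
 z 146 33 x [-0.   1.3  1.9  2.6  3.8] y [-40.6  -7.   31.9]
 z 152 32 x [-0.8  1.5  2.1  2.7  3.8] y [-37.1   6.9  38.2]
 z 158 38 x [-0.9  1.   1.9  2.9  3.6] y [-39.    2.5  36.8]
 z 164 32 x [-0.9  0.6  1.3  2.2  3.1] y [-35.8  -2.6  34.8]
 z 194 17 x [-11.  -10.4  13.8  14.3  15. ] y [-17.6  -5.6  13.8]
 z 200 23 x [-10.3  12.7  13.6  15.   16.9] y [-17.4  -5.9  17.5]
 z 206 23 x [-11.7   2.1  13.7  14.1  14.9] y [-17.6  -8.7  14.2]
 z 212 25 x [-10.9  12.4  13.1  13.9  16. ] y [-16.6  -2.7  16.4]
 z 218 26 x [-9.1 10.7 12.  12.8 14.2] y [-17.8   0.5  16.5]
 z 224 26 x [-8.4  7.4  9.7 10.7 12.7] y [-19.4  -9.9  13.7]
 z 230 25 x [-9.6 -0.3  9.1 10.5 12. ] y [-20.1 -11.2  14.5]
 z 236 26 x [-9.8 -7.  -2.1  8.6 12.5] y [-18.8 -14.4  -3.8]
 
[... 388 characters left out ...]
2 x [-23.6 -14.2  16.1  26.   28.9] y [-8.8 -7.4  3.2]
top
 z 194 12 x [-16.9 -16.4 -16.2 -15.8 -14.9] y [-12.8   1.3  17.3]
 z 200 13 x [-16.6 -15.5 -15.  -15.  -14.6] y [-14.6   1.8  17.7]
 z 206 14 x [-16.2 -15.7 -15.2 -14.6 -14.2] y [-13.8  -1.6  18. ]
 z 212 10 x [-15.7 -14.7 -14.  -13.4 -13. ] y [-15.9  -8.2  17.9]
 z 218 8 x [-13.9 -13.6 -13.  -12.5 -11.8] y [-15.3  13.5  17.3]
 z 224 4 x [-12.  -11.8 -11.6 -11.5 -11.4] y [-15.1   1.3  17.6]
 z 260 4 x [-27.8 -27.8 -27.7 -27.6 -27.6] y [-1.3  1.7  9.1]
 z 266 5 x [-27.9 -27.8 -27.7 -27.4 -27.2] y [-5.5  3.2  7.3]
 z 272 4 x [-28.4 -28.3 -28.2 -28.1 -27.7] y [-4.8  0.1  9.3]
 z 278 4 x [-28.6 -28.5 -28.5 -28.4 -28.2] y [-2.4  4.8  7.8]
```

View pics/card1.png

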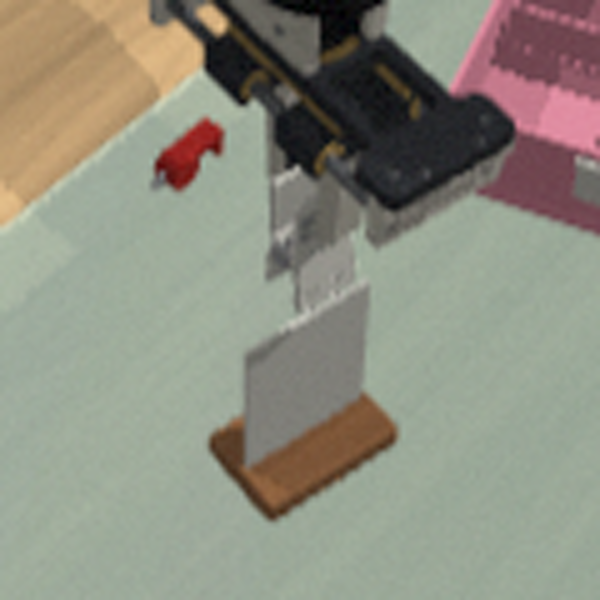

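The clip hangs just above the card's top edge at (310,310), jaws straddling it and in line with it. I'll check the exact tip height from the saved frames before lowering.

```bash
python3 - <<'E'
from h import *
th=np.radians(-11.75); ex=np.array([np.cos(th),np.sin(th)]); ey=np.array([-np.sin(th),np.cos(th)]); c=np.array([600.8,-61.])
for n in('scene','top'):
    f=load(n); P=cloud(f); L=np.dstack([(P[...,:2]-c)@ex,(P[...,:2]-c)@ey,P[...,2]]); S=L[(abs(L[...,0])<20)&(abs(L[...,1])<45)]
    t=np.sort(S[(S[:,2]>180)&(S[:,2]<230)][:,2]); k=np.sort(S[(S[:,2]<180)&(S[:,2]>120)][:,2]); print(n,t[:12].round(1),k[-8:].round(1))
E
```

```text
scene [195.9 195.9 196.  196.6 196.8 197.5 197.8 198.1 198.2 198.6 198.9 198.9] [166.6 167.4 167.5 167.6 167.7 168.3 169.1 170.7]
top [193.6 194.4 195.5 196.1 196.4 197.3 197.4 197.4 197.5 198.7 198.7 198.9] [138.7 139.7 143.4 153.2 156.1 163.6 164.1 164.5]
```

```bash
python3 -m handwheel '[{"dp":[0,0.003,0.01],"yaw":0,"gripper":0},{"dp":[0,0.003,0.03],"yaw":0,"gripper":0},{"dp":[0,0.003,0.05],"yaw":0,"gripper":0},{"dp":[0,0.003,0.07],"yaw":0,"gripper":0},{"dp":[0,0.003,0.09],"yaw":0,"gripper":0},{"dp":[0,0.003,0.11],"yaw":0,"gripper":0},{"dp":[0,0.003,0.13],"yaw":0,"gripper":0},{"dp":[0,0.003,0.15],"yaw":0,"gripper":0},{"dp":[0,0.003,0.17],"yaw":0,"gripper":0},{"dp":[0,0.003,0.18],"yaw":0,"gripper":0},{"dp":[0,0.003,0.18],"yaw":0,"gripper":0},{"dp":[0,0.003,0.18],"yaw":0,"gripper":0},{"dp":[0,0.003,0.18],"yaw":0,"gripper":0}]'; python3 go.py 601 -61 226 1.366; python3 m3.py card2
```

```text
time: 8.25
ee_pos: [602.1, -61.2, 227.1]
eef_rot: [3.141, -0.0, 1.366]
force: [-0.3, 0.1, -0.6]
finger_gap: 23.7
grasp_force: 30.0
t 8.25 p [602.1 -61.2 227.1] [ 3.1412 -0.      1.3663] F [-0.3  0.1 -0.6] gap 23.7 29.96133863925934 dp [-0.0001 -0.0046  0.0043] yaw 0.0001
scene
 z 140 17 x [-0.3  1.2  2.   2.5  4. ] y [-40.9 -24.1  38.4]
 z 146 19 x [-6.7  1.3  1.7  2.7 15.4] y [-35.2 -17.7  33.7]
 z 152 37 x [-9.8  2.3 14.5 15.9 17.8] y [-37.  -11.5  27.9]
 z 158 36 x [-11.2   1.1   3.   14.8  16.8] y [-37.  -15.4  26.5]
 z 164 37 x [-3.9  1.9  3.9 15.  15.9] y [-39.9 -13.5  29.8]
 z 170 24 x [-9.6 13.  13.5 14.8 16.5] y [-17.5  -2.9  14.1]
 z 176 25 x [-0.5 11.6 12.3 13.6 14.9] y [-19.2  -4.5  15.9]
 z 182 23 x [-2.1  9.5 10.7 11.6 13.3] y [-20.4  -7.8  14.4]
 z 188 25 x [-6.5 -3.1  0.5  6.8 13.1] y [-20.4 -16.9  -7.5]
 z 194 17 x [-7.8 -6.1 -3.9  9.2 13.6] y [-18.4 -12.2  -6.3]
 z 200 14 x [-8.8 -7.3 -6.1  7.5 14.5] y [-18.4  -9.8   4.4]
 z 206 20 x [-7.2 -6.3  3.8 15.1 21.4] y [-17.8  -9.5   5. ]
 z 212 27 x [-7.9 -6.4 -5.2 19.2 28.2] y [-18.3  -8.4   6.8]
 z 218 35 x [-19.8  -6.7
[... 304 characters left out ...]
48 9 x [-25.  -19.6  22.9  27.9  29.8] y [-9.5 -8.7 -7.5]
 z 254 9 x [-26.  -21.   19.9  26.4  29.7] y [-9.2 -8.4 -7.3]
 z 272 4 x [-12.3 -12.3 -12.1  -1.   29.2] y [-6.7 -4.6 -2.9]
top
 z 146 6 x [-15.6 -15.1 -14.9 -14.4 -14.1] y [-15.7  -2.8  10. ]
 z 152 12 x [-15.8 -14.8 -14.3 -14.  -13.6] y [-15.5   0.1  14.9]
 z 158 8 x [-15.1 -14.5 -14.3 -14.2 -13.7] y [-10.2   3.1  16.4]
 z 164 7 x [-15.  -14.3 -14.  -13.6 -12.9] y [-15.  -10.   14.1]
 z 170 7 x [-13.7 -13.4 -12.6 -12.3 -12.1] y [-13.9  15.   17.7]
 z 176 4 x [-11.8 -11.4 -11.2 -10.9 -10.5] y [-16.4   0.8  18. ]
 z 218 6 x [-26.7 -26.6 -26.5 -26.3 -26.2] y [-6.4  1.7  7.1]
 z 224 5 x [-27.2 -26.8 -26.7 -26.4 -26.3] y [-3.5  5.6  9.9]
```

View pics/card2.png

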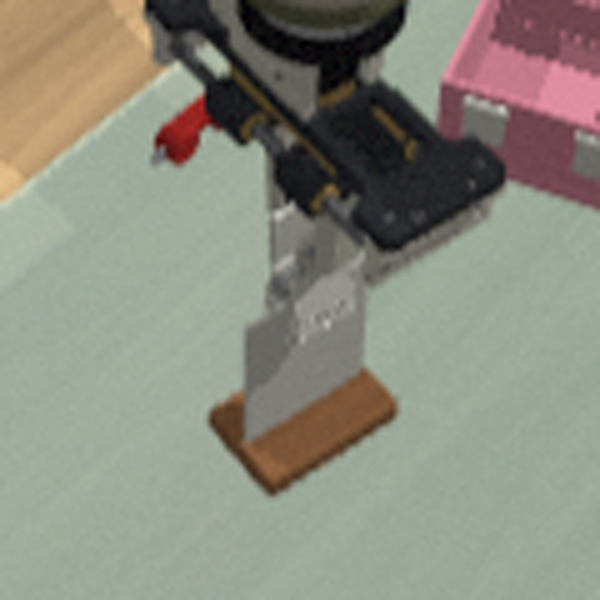

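The jaws straddle the middle of the card's top edge with the tips about 15 mm below it. There is clearance on both sides, no contact force, and the grip is 30 N with the clip fully open. Handing in.

```bash
python3 -c "
from rig import arm
print(arm.close_job())"
```

```text
the job is handed in; nothing more can be done
None
```

I took the clip off the lunchbox and handed the job in with it still held fully open over the tall card: jaws down, tips about 15 mm below the middle of the top edge, no contact force measured; the judge's result was not shown.

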